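# Key the drive hub onto the bench spindle

### The job

Drop the dark steel key down into the slot across the top of the blue bench spindle, and let go of it there. Then set the brass hub, the one with the two keyways, onto the spindle with its keyways over the two ends of the key, collar up, so that its flange sits fully home and level on the spindle's shoulder. Leave the plain silver hub where it is.

Things in the scene. Friction and masses are not known exactly. Their poses are not given: they have to be found in the camera images.
- spindle: Blue upright spindle fixed to the worktop. Origin: centre of underside, z up. Base 110 mm across; flat shoulder 80 mm across, 40 mm above the origin. On it a bare steel stub 44 mm across, 14 mm high, cut through by a slot along the spindle's x: 19 mm wide, mouth flared to 29 mm, its floor level with the shoulder. Same after a half turn.
- key: Dark steel loose key, tab up. Origin: centre of underside, x along its length, z up. Bar 70 (x) x 16 (y) x 10 mm high; upright tab in its middle 20 (x) x 12 mm (y), top at 46 mm. Grip the tab across its 12 mm, higher than 17 mm above the underside, so fingers clear the stub. In place the bar sticks out 13 mm either side of the stub. 0.12 kg, same after a half turn.
- keyed_hub: Brass hub, flange down. Origin: centre of underside, x along the keyways, z up. Flange 96 mm across, 20 mm thick, 56 mm bore below; two opposite keyways (slots seen from above) 21 mm wide, flared to 34 mm below, reach 42 mm from the axis. Grip the round collar, 52 mm across, 20 to 50 mm up. Misaligned, it stays 10 mm too high. 0.3 kg, same after a half turn.
- plain_hub: Silver hub of the same size and shape (96 mm flange, 52 mm collar, 50 mm high) but without keyways: leave it alone. Origin: centre of underside, z up. It and the brass hub may stand in either's place.

How it is judged:
By the outcome, as a careful person would: the job done as asked, in the order asked, and still so for the second after the job is handed in, with the robot touching nothing.
It also fails if it takes over 61 s, if anything falls off the work surface, if the arm or the gripper's body presses on something with over 40 N, if the wrist force passes 120 N, or if a joint passes its speed limit or range.

### The arm

A 7-joint arm with a two-finger parallel gripper is mounted at the origin on a cart in front of the work surface, level with it; the furniture and walls round the work are solid. World frame = base frame: x ahead of the robot, y to its left, z up, the work surface at z = 0. Lengths are in m, angles in rad, forces in N, time in s.
With the tool pointing down it reaches from about 0.4 to 0.85 m from the base axis. Payload 10.4 kg.
Tool frame: the origin (TCP) lies on the centre line of the jaws, within the pads' length; the fingertips stand 17 mm ahead of it and the grasp point (between the pads) lies 2 mm behind it; z points along the fingers, y is the line along which they close (so a half turn about z gives the same grasp; the last joint's range is limited). The gripper opens to 85 mm and grips with 20 to 120 N. Pads are 22 mm wide; open, the fingers measure 114 mm over their backs; the gripper's body (76 mm by 85 mm) begins 54 mm behind the grasp point. The pads swing forward as they close: fully open they stand 13 mm farther back than shut.
Start: joints at [1.119, 0.332, -0.065, 1.46, 0.022, 1.35, -0.088], TCP at [0.26, -0.568, 0.248] pointing down, gripper open.
Joint ranges: [-2.6, 2.6], [-0.5, 2.12], [-1.47, 1.34], [0.16, 2.42], [-1.27, 4.41], [0.06, 2.06], [-2.6, 2.6]. Speed limits (rad/s): [2.22, 2.22, 2.79, 2.79, 3.14, 3.14, 3.14].

### API

Orientations are given as a unit quaternion [x, y, z, w].
In Python, from workcell import sensors, imaging, order, spotter gives the robot as it stands. The module is installed in compiled form; this text tells all that it offers.
- The arm moves only by the shell command python3 -m inch 'ROWS' [FORCE]. ROWS is JSON, a list that holds one entry, the list of rows, each a list of 7 numbers: the shift along the tool's x, y, z in m, then the turn, a rotation vector about the tool's x, y, z in rad, then the closure, from -1 (fully open) to 1 (shut). In form: [[[x, y, z, ax, ay, az, hand], ...]]. A call has 1 to 10 rows; each row is the pose to reach, as a shift and turn from the pose commanded when the call began, along the tool's axes at that moment; what a row does not reach only later rows make up. A row lasts 1/10 s, in which the tool goes at most 50 mm and 8.59 degrees, less where a joint would pass 70% of its speed; a pose out of reach is approached as far as the arm can. A call with a gripper value outside its range is refused whole. The fingers move at their own pace and stop on an object; FORCE is the grip in N (left out, the last holds). Time passes only in rows, so rows that repeat a pose let the fingers close. It gives the time, the measured TCP pose, the force, the opening and the grip force at its end, in the units of the state.
- sensors.get_obs(): the state, without advancing time (a new reading comes with each control period).
- imaging.camera(name): name is "scene" or "top" or "wrist"; returns the picture (420x560x3 uint8, blue, green, red); there is no depth.
- imaging.calibration(name): a dict with "mtx" (3x3 intrinsics, pixels), "R" (3x3) and "t" (3): a world point X has camera coordinates R X + t; the wrist camera has in their place "tool_from_camera" (4x4, takes a point from camera to tool coordinates, whose origin is the TCP and whose axes are the flange's). Camera axes: x right, y down, z forward; pixel columns grow to the right and rows downward; lengths in m; the calibration is good to about 2 mm. The wrist camera is an equidistant fisheye: a pixel r from the principal point sees the ray r / f radians off the axis. A picture is of the moment at which its call begins: read the wrist's pose just before it. calibration takes no time and is no camera call.
- order.hand_in(): hands the job in; it is judged then, once.
Trained networks look in the newest picture that a camera, given by its name, has taken for a name from the list of things; names that differ only in an ending like _2 or _b are one class to them, and where a whole thing is asked for, a point or a joint stands for the part that bears it (a point fixed in the world has none). Each returns a list of dicts, best first, with "conf" (0 to 1); they miss things now and then, are a little off and sometimes report something else, mostly with a low value. They report only what shows in the picture. A call takes as long as a camera call.
- spotter.look_for(label, camera): "pixel" ([column, row] in pixels, amid what is visible of it).
The state is a dict: "clock": time; "joint_pos": joint angles; "joint_velocities": joint speeds; "tau": joint torques, N m; "position": TCP position; "ee_rot": TCP orientation; "ft_force": force on the tool from outside, world axes, zero at the start; "torque": the same for the moment, N m; "grip_width": opening from 0.0 (shut) to 1.0 (fully open); "grasp_force": force on a finger pad.
Only numpy, scipy, OpenCV 4.12 (cv2) and the standard library are available. Lean on these libraries where they do the work, as an engineer would, in place of code of your own. Each camera call takes 0.05 s, during which the arm holds its last target. There are 200 camera calls.

## Working session

There is one attempt and no reset: what is moved stays moved. The work goes in short steps, Python scripts to look and compute and a shell command to move; the robot and the scene stay as the last step left them, time stands still between calls to the robot, and variables do not carry over. Pictures are saved under pics/ and viewed, at most 13 in all, crops included, and the job is handed in when it is done.

```bash
mkdir -p pics; ls
cat > h.py <<'E'
import numpy as np, cv2
from workcell import sensors, imaging, order, spotter
def ray(name,px):
    c=imaging.calibration(name); R=np.array(c['R']); t=np.array(c['t'])
    d=R.T@np.linalg.inv(c['mtx'])@np.array([px[0],px[1],1.]); return -R.T@t,d
def onz(name,px,z):
    o,d=ray(name,px); return o+d*(z-o[2])/d[2]
def proj(name,X):
    c=imaging.calibration(name); p=np.array(c['mtx'])@(np.array(c['R'])@np.array(X)+np.array(c['t'])); return p[:2]/p[2]
E
python3 - <<'E'
from h import *
s=sensors.get_obs(); print({k:np.round(v,3).tolist() for k,v in s.items()})
ims=[]
for n in ['scene','top']:
    im=imaging.camera(n); cv2.imwrite(f'pics/{n}0.png',im)
    for l in ['spindle','key','keyed_hub','plain_hub']:
        for r in spotter.look_for(l,n)[:2]: print(n,l,np.round(r['pixel']),round(r['conf'],2),onz(n,r['pixel'],.03).round(3))
    print(imaging.calibration(n))
print(imaging.calibration('wrist'))
E
```

```text
pics
{'clock': 0.0, 'joint_pos': [1.119, 0.333, -0.065, 1.461, 0.022, 1.35, -0.089], 'joint_velocities': [-0.001, 0.002, 0.0, 0.0, -0.002, -0.001, -0.0], 'tau': [0.001, -62.543, 0.05, -39.161, 0.016, 0.01, 0.0], 'position': [0.26, -0.568, 0.247], 'ee_rot': [0.977, 0.213, -0.0, -0.001], 'ft_force': [0.413, -0.23, -0.494], 'torque': [0.017, -0.017, 0.075], 'grasp_force': 0.0, 'grip_width': 1.0}
scene spindle [244. 217.] 0.93 [0.539 0.098 0.03 ]
scene spindle [268. 271.] 0.32 [0.4   0.227 0.03 ]
scene key [267. 272.] 0.63 [0.401 0.229 0.03 ]
scene keyed_hub [291. 182.] 0.71 [ 0.541 -0.092  0.03 ]
scene plain_hub [322. 160.] 0.79 [ 0.537 -0.237  0.03 ]
{'mtx': array([[525.49013934,   0.        , 271.75519138],
       [  0.        , 525.49013934, 208.66154538],
       [  0.        ,   0.        ,   1.        ]]), 'R': array([[-0.84933532, -0.52784309,  0.00334377],
       [-0.25415543,  0.4033849 , -0.87902539],
       [ 0.46263865, -0.74743715, -0.47676323]]), 't': array([0.45332084, 0.14018537, 0.8727483 ])}
top spindle [265. 183.] 0.81 [0.56  0.064 0.03 ]
top key [191. 247.] 0.65 [0.41
[... 314 characters left out ...]
.99578029,  0.00133996],
       [-0.97257316, -0.08990973, -0.21451734],
       [ 0.21373261,  0.01838081, -0.97671926]]), 't': array([-0.02063235,  0.50154059,  0.85057519])}
{'mtx': array([[325.1922621 ,   0.        , 279.59872773],
       [  0.        , 325.1922621 , 207.85500513],
       [  0.        ,   0.        ,   1.        ]]), 'tool_from_camera': array([[ 9.23685064e-06, -9.45879042e-01, -3.24519396e-01,
         8.39125893e-02],
       [ 9.99999767e-01, -2.12747250e-04,  6.48559118e-04,
        -1.34151608e-03],
       [-6.82499086e-04, -3.24519327e-01,  9.45878819e-01,
        -1.24906589e-01],
       [ 0.00000000e+00,  0.00000000e+00,  0.00000000e+00,
         1.00000000e+00]])}
```

View pics/top0.png

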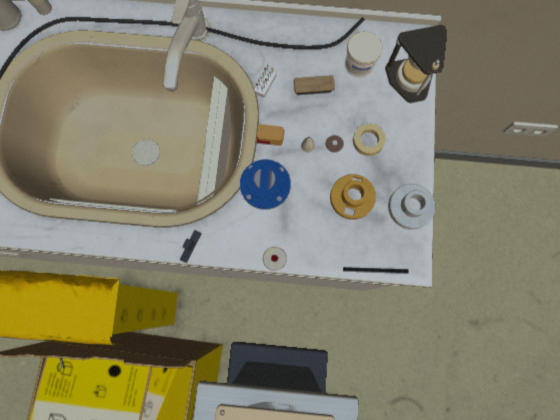

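View pics/scene0.png

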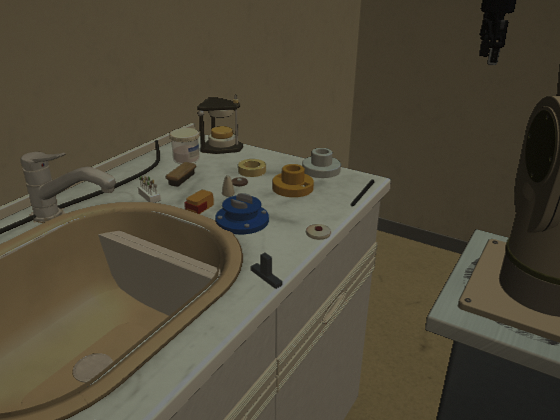

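Top picture: spindle (265,184) with its slot running roughly vertical in the image, key (191,247), brass keyed hub (353,197) with a keyway visible at (349,212), silver hub (412,206). I'll zoom in for the angles.

Run:
```python
from h import *
im=cv2.imread('pics/top0.png')
def crop(c,n=26): return cv2.resize(im[c[1]-n:c[1]+n,c[0]-n:c[0]+n],(390,390),interpolation=cv2.INTER_CUBIC)
a=np.hstack([crop((265,184)),crop((353,197))])
k=crop((191,247),20)
cv2.imwrite('pics/c1.png',cv2.resize(np.hstack([a,k]),(798,266)))
hsv=cv2.cvtColor(im,cv2.COLOR_BGR2HSV)
# blue base ellipse
def comp(m,c):
    n,l,st,ce=cv2.connectedComponentsWithStats(m.astype(np.uint8)); i=l[c[1],c[0]]; return l==i
b=(hsv[...,0]>100)&(hsv[...,0]<125)&(hsv[...,1]>150)
n,l,st,ce=cv2.connectedComponentsWithStats(b.astype(np.uint8)); i=1+st[1:,4].argmax()
m=(l==i).astype(np.uint8); cn=max(cv2.findContours(m,0,1)[0],key=len); e=cv2.fitEllipse(cv2.convexHull(cn)); print('blue',e,st[i])
for z in (0.,.01,.02,.04): print(z,onz('top',e[0],z).round(4))
br=(hsv[...,0]>8)&(hsv[...,0]<25)&(hsv[...,1]>140)
n,l,st,ce=cv2.connectedComponentsWithStats(br[175:225,325:380].astype(np.uint8)); i=1+st[1:,4].argmax()
m=(l==i).astype(np.uint8); cn=max(cv2.findContours(m,0,1)[0],key=len); e=cv2.fitEllipse(cv2.convexHull(cn)); c=np.array(e[0])+[325,175]; print('brass',c,e,onz('top',c,.01).round(4),onz('top',c,.02).round(4))
d=im[215:275,165:220].max(axis=2)<70
n,l,st,ce=cv2.connectedComponentsWithStats(d.astype(np.uint8)); i=1+st[1:,4].argmax(); print(st[i],ce[i]+[165,215])
m=(l==i).astype(np.uint8); cn=max(cv2.findContours(m,0,1)[0],key=len); r=cv2.minAreaRect(cn); print(r,cv2.boxPoints(r)+[165,215])
```

```text
blue ((264.7171630859375, 183.73025512695312), (48.1864128112793, 49.41041946411133), 87.62873840332031) [ 240  160   50   48 1571]
0.0 [0.5664 0.0656 0.    ]
0.01 [0.5637 0.065  0.01  ]
0.02 [0.5609 0.0644 0.02  ]
0.04 [0.5554 0.0632 0.04  ]
brass [352.43099213 196.42212296] ((27.430992126464844, 21.422122955322266), (43.24449157714844, 43.73063278198242), 92.91372680664062) [ 0.553  -0.1241  0.01  ] [ 0.5503 -0.1227  0.02  ]
[ 16  16  19  30 224] [189.68303571 245.52678571]
((23.600004196166992, 30.299999237060547), (9.391485214233398, 31.304948806762695), 26.56505012512207) [[177.40000629 257.19999695]
 [191.40000153 229.20000076]
 [199.80000305 233.40000153]
 [185.80000687 261.39999771]]
```

View pics/c1.png

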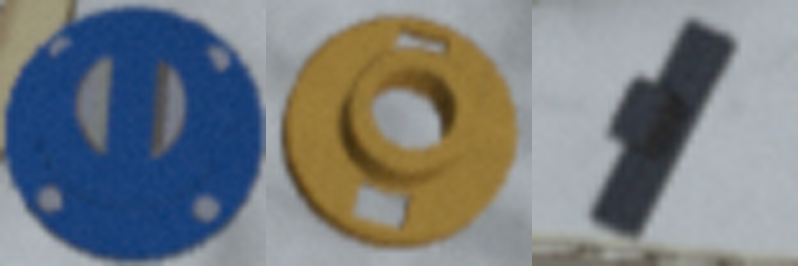

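```bash
cat >> h.py <<'E'
from scipy.spatial.transform import Rotation as Ro
def tgt(x,y,z,yaw):
    s=sensors.get_obs(); R0=Ro.from_quat(s['ee_rot']); p=np.array(s['position'])
    best=None
    for k in (0,np.pi):
        Rt=Ro.from_matrix(np.array([[np.cos(yaw+k),np.sin(yaw+k),0],[np.sin(yaw+k),-np.cos(yaw+k),0],[0,0,-1]]))
        rv=(R0.inv()*Rt).as_rotvec()
        if best is None or np.linalg.norm(rv)<np.linalg.norm(best): best=rv
    print('t',round(s['clock'],2),'pos',p.round(4),'q7',round(s['joint_pos'][6],2),'shift',R0.inv().apply(np.array([x,y,z])-p).round(4),'rv',best.round(4))
E
python3 - <<'E'
from h import *
def ln(a,b,z,n):
    A,B=onz('top',a,z),onz('top',b,z); d=A-B
    print(n,((A+B)/2).round(4),'len',np.linalg.norm(d).round(4),'yaw',np.arctan2(d[1],d[0]).round(3))
ln((198.1,231.8),(183.9,260.8),.01,'key')
ln((357.5,179.2),(349.5,211.5),.02,'hub')
o=np.array([239,158]);f=lambda x,y:o+np.array([x,y])/5.115
ln(f(108,60),f(108,155),.054,'slotL'); ln(f(154,60),f(154,155),.05,'slotR')
ln(f(110,107),f(152,107),.054,'mid')
tgt(.5,-.2,.25,.3)
E
```

```text
key [0.4154 0.2043 0.01  ] len 0.0664 yaw -0.326
hub [ 0.5532 -0.1249  0.02  ] len 0.0729 yaw -0.177
slotL [0.5607 0.0728 0.054 ] len 0.0396 yaw 0.102
slotR [0.5636 0.0546 0.05  ] len 0.0397 yaw 0.097
mid [0.5617 0.0636 0.054 ] len 0.0168 yaw 1.663
t 0.5 pos [ 0.2599 -0.5684  0.2483] q7 -0.09 shift [ 0.3716 -0.2352 -0.0017] rv [ 0.     -0.      0.1288]
```

```bash
python3 -m inch '[[[0.372,-0.235,0,0,0,0.13,-1],[0.372,-0.235,0,0,0,0.13,-1],[0.372,-0.235,0,0,0,0.13,-1],[0.372,-0.235,0,0,0,0.13,-1],[0.372,-0.235,0,0,0,0.13,-1],[0.372,-0.235,0,0,0,0.13,-1],[0.372,-0.235,0,0,0,0.13,-1],[0.372,-0.235,0,0,0,0.13,-1],[0.372,-0.235,0,0,0,0.13,-1],[0.372,-0.235,0,0,0,0.13,-1]]]'
python3 -c "
from h import *
tgt(.415,.204,.2,-.326)"
```

```text
clock: 1.5
position: [0.5033, -0.1937, 0.2486]
ee_rot: [0.988, 0.153, 0.001, -0.001]
ft_force: [-0.5, -1.7, 1.1]
grip_width: 0.998
grasp_force: 0.0
t 1.5 pos [ 0.5033 -0.1937  0.2486] q7 -1.03 shift [ 0.0362 -0.4057  0.0493] rv [-0.002  -0.0016  0.6339]
```

```bash
python3 -m inch '[[[0.036,-0.406,0.05,0,0,0.634,-1],[0.036,-0.406,0.05,0,0,0.634,-1],[0.036,-0.406,0.05,0,0,0.634,-1],[0.036,-0.406,0.05,0,0,0.634,-1],[0.036,-0.406,0.05,0,0,0.634,-1],[0.036,-0.406,0.05,0,0,0.634,-1],[0.036,-0.406,0.05,0,0,0.634,-1],[0.036,-0.406,0.05,0,0,0.634,-1],[0.036,-0.406,0.05,0,0,0.634,-1],[0.036,-0.406,0.05,0,0,0.634,-1]]]'
cat >> h.py <<'E'
def wproj(X,s):
    c=imaging.calibration('wrist'); T=np.array(c['tool_from_camera']); M=np.array(c['mtx'])
    pt=Ro.from_quat(s['ee_rot']).inv().apply(np.array(X)-np.array(s['position']))
    pc=T[:3,:3].T@(pt-T[:3,3]); r=np.hypot(*pc[:2]); th=np.arctan2(r,pc[2]); return M[:2,2]+M[0,0]*th*pc[:2]/max(r,1e-9)
def wray(px,s,z):
    c=imaging.calibration('wrist'); T=np.array(c['tool_from_camera']); M=np.array(c['mtx'])
    v=(np.array(px)-M[:2,2])/M[0,0]; th=np.hypot(*v); d=np.r_[np.sin(th)*v/th,np.cos(th)]
    R=Ro.from_quat(s['ee_rot']); d=R.apply(T[:3,:3]@d); o=np.array(s['position'])+R.apply(T[:3,3]); return o+d*(z-o[2])/d[2]
def bx(c,yaw,L,W,z):
    u=np.array([np.cos(yaw),np.sin(yaw)]); n=np.array([-u[1],u[0]])
    return [np.r_[np.array(c)+a*L/2*u+b*W/2*n,z] for a,b in((1,1),(1,-1),(-1,-1),(-1,1))]
def circ(c,r,z): return [np.r_[np.array(c)+r*np.array([np.cos(a),np.sin(a)]),z] for a in np.linspace(0,6.28,40)]
def overlay(name,shapes,k=1.0,crop=None,n=4):
    "picture with projected outlines; zoom n about crop"
    s=sensors.get_obs(); im=imaging.camera('wrist'); cv2.imwrite(f'pics/{name}_raw.png',im)
    import json; json.dump({k:np.array(v).tolist() for k,v in s.items()},open(f'pics/{name}.json','w'))
    x0,y0,x1,y1=crop or (0,0,560,420)
    o=cv2.resize(im[y0:y1,x0:x1],None,fx=n,fy=n,interpolation=cv2.INTER_CUBIC)
    for sh in shapes:
        p=np.array([(wproj(X,s)-[x0,y0]+.5)*n for X in sh]); cv2.polylines(o,[p.astype(np.int32)],True,(0,0,255),1)
    cv2.imwrite(f'pics/{name}.png',o); return s,im
E
python3 - <<'E'
from h import *
c=(.4154,.2043);y=-.326
s,im=overlay('k1',[bx(c,y,.07,.016,0.01),bx(c,y,.02,.012,.046)],crop=(180,130,380,280),n=4)
print(s['clock'],s['position'],wproj((*c,.01),s), spotter.look_for('key','wrist')[:2])
E
```

```text
clock: 2.5
position: [0.4142, 0.2015, 0.1982]
ee_rot: [0.986, -0.164, -0.0, -0.0]
ft_force: [0.9, -0.2, 0.3]
grip_width: 1.003
grasp_force: 0.0
2.5 [0.41417348 0.20151775 0.19824725] [277.67245092 184.38597416] [{'pixel': [272.9, 183.0], 'conf': 0.8}]
```

View pics/k1.png

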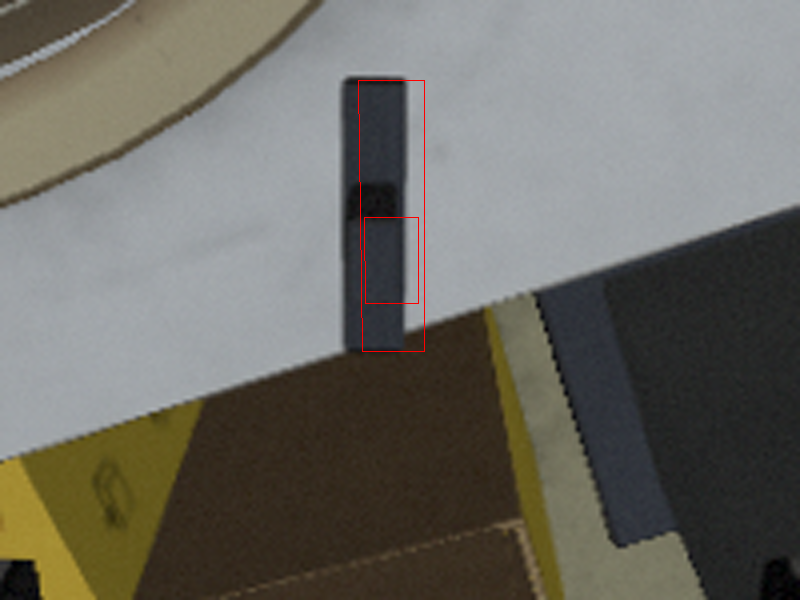

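The key bar shows at zoomed x 343–405, y 78–350. It is about 4.5 mm to the left of the prediction, with the same angle.

Run:
```python
from h import *
import json
s=json.load(open('pics/k1.json'))
f=lambda x,y:(180+x/4-.5,130+y/4-.5)
A=wray(f(374,79),s,.01);B=wray(f(374.5,350),s,.01);d=A-B;c=(A+B)/2;yaw=np.arctan2(d[1],d[0]);print(c,np.linalg.norm(d),yaw)
t=wray(f(381,218),s,.046);print('tab front edge',t)
tgt(c[0],c[1],.038,yaw)
```

```text
[0.41721987 0.20854622 0.01      ] 0.06996399783326611 -0.33363759236178364
tab front edge [0.42548721 0.20331494 0.046     ]
t 2.6 pos [0.4156 0.198  0.1983] q7 -2.47 shift [-0.0019 -0.0105  0.1603] rv [ 0.0004 -0.0002 -0.0013]
```

```bash
python3 -m inch '[[[-0.001,-0.008,0.02,0,0,0,-1],[-0.001,-0.008,0.05,0,0,0,-1],[-0.001,-0.008,0.07,0,0,0,-1],[-0.001,-0.008,0.08,0,0,0,-1],[-0.001,-0.008,0.08,0,0,0,-1]]]'
python3 - <<'E'
from h import *
c=(.4172,.2085);y=-.3336
s,im=overlay('k2',[bx(c,y,.07,.016,0.01),bx(c,y,.02,.012,.046)],crop=(180,130,380,280),n=4)
print(s['clock'],s['position'])
E
```

```text
clock: 3.1
position: [0.417, 0.205, 0.1175]
ee_rot: [0.986, -0.168, -0.001, 0.001]
ft_force: [0.6, 0.7, -0.0]
grip_width: 1.002
grasp_force: 0.0
3.1 [0.41699763 0.20504043 0.11747191]
```

View pics/k2.png

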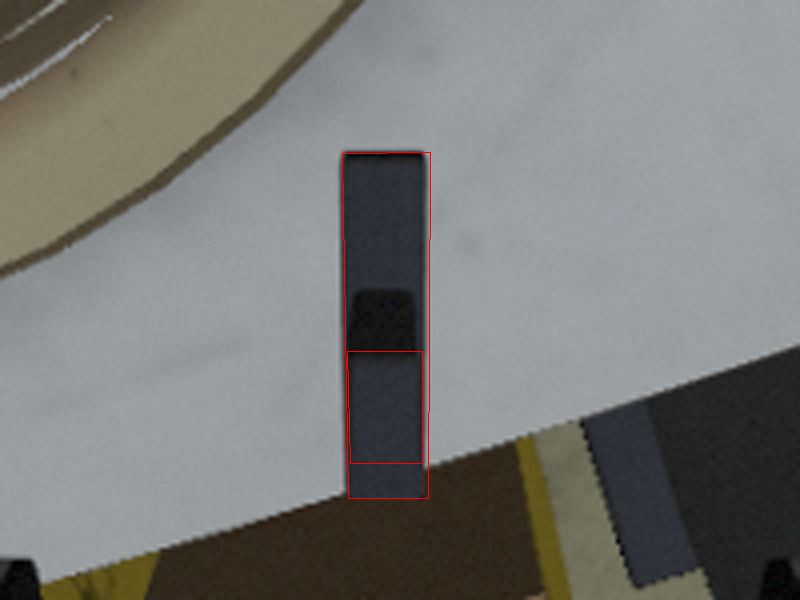

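The outline matches the key to about half a millimetre. Next I descend and grip.

```bash
python3 -c "
from h import *
tgt(.417,.2083,.038,-.334)"
```

```text
t 3.15 pos [0.4175 0.2057 0.1185] q7 -2.56 shift [-0.0013 -0.0024  0.0805] rv [ 0.0004  0.0001 -0.0025]
```

Joint 7 is close to its limit (-2.56 of -2.6), so I'll take the equivalent half-turn grasp.

```bash
python3 -m inch '[[[0,0,0,0,0,-1.49,-1],[0,0,0,0,0,-1.49,-1],[0,0,0,0,0,-1.49,-1],[0,0,0,0,0,-1.49,-1],[0,0,0,0,0,-1.49,-1],[0,0,0,0,0,-1.49,-1],[0,0,0,0,0,-1.49,-1],[0,0,0,0,0,-1.49,-1],[0,0,0,0,0,-1.49,-1],[0,0,0,0,0,-1.49,-1]]]'
python3 -m inch '[[[0,0,0,0,0,-1.49,-1],[0,0,0,0,0,-1.49,-1],[0,0,0,0,0,-1.49,-1],[0,0,0,0,0,-1.49,-1],[0,0,0,0,0,-1.49,-1],[0,0,0,0,0,-1.49,-1],[0,0,0,0,0,-1.49,-1],[0,0,0,0,0,-1.49,-1],[0,0,0,0,0,-1.49,-1],[0,0,0,0,0,-1.49,-1],[0,0,0,0,0,-1.49,-1]]]' | head -3
python3 -m inch '[[[0,0,0,0,0,-1.49,-1],[0,0,0,0,0,-1.49,-1],[0,0,0,0,0,-1.49,-1],[0,0,0,0,0,-1.49,-1],[0,0,0,0,0,-1.49,-1],[0,0,0,0,0,-1.49,-1],[0,0,0,0,0,-1.49,-1],[0,0,0,0,0,-1.49,-1],[0,0,0,0,0,-1.49,-1],[0,0,0,0,0,-1.49,-1]]]'
python3 -c "
from h import *
tgt(.417,.2083,.038,-.334)"
```

```text
clock: 4.15
position: [0.4181, 0.2063, 0.1197]
ee_rot: [0.836, 0.548, 0.001, 0.001]
ft_force: [-0.4, 0.3, 0.3]
grip_width: 1.005
grasp_force: 0.0
clock: 5.15
position: [0.4181, 0.2061, 0.1196]
ee_rot: [0.243, 0.97, 0.0, 0.001]
ft_force: [0.2, 0.2, 0.0]
grip_width: 0.998
grasp_force: 0.0
t 5.15 pos [0.4181 0.2061 0.1196] q7 0.31 shift [0.0022 0.0013 0.0816] rv [ 0.0004  0.0021 -0.1577]validation failed for argument at $[0]...
```

```bash
python3 -m inch '[[[0.002,0.001,0,0,0,-0.15,-1],[0.002,0.001,0,0,0,-0.15,-1],[0.002,0.001,0,0,0,-0.15,-1],[0.002,0.001,0,0,0,-0.15,-1]]]'
python3 -c "
from h import *
tgt(.417,.2083,.038,-.334)"
```

```text
clock: 5.55
position: [0.4162, 0.2081, 0.1187]
ee_rot: [0.174, 0.985, -0.0, 0.0]
ft_force: [-0.6, -0.3, -0.5]
grip_width: 0.999
grasp_force: 0.0
t 5.55 pos [0.4162 0.2081 0.1187] q7 0.43 shift [-0.0006  0.0005  0.0807] rv [-0.      0.0008 -0.0167]
```

```bash
python3 -m inch '[[[0,0,0.03,0,0,-0.012,-1],[0,0,0.06,0,0,-0.012,-1],[0,0,0.076,0,0,-0.012,-1],[0,0,0.080,0,0,-0.012,-1],[0,0,0.080,0,0,-0.012,-1],[0,0,0.080,0,0,-0.012,-1]]]'
python3 -c "
from h import *
tgt(.417,.2083,.038,-.334)"
```

```text
clock: 6.15
position: [0.4164, 0.2086, 0.0392]
ee_rot: [0.167, 0.986, 0.0, 0.001]
ft_force: [-0.9, 0.8, 0.1]
grip_width: 1.004
grasp_force: 0.0
t 6.15 pos [0.4164 0.2086 0.0392] q7 0.31 shift [-0.0007 -0.0001  0.0012] rv [ 0.0007  0.0011 -0.0015]
```

```bash
python3 -m inch '[[[0,0,0.001,0,0,0,1],[0,0,0.001,0,0,0,1],[0,0,0.001,0,0,0,1],[0,0,0.001,0,0,0,1],[0,0,0.001,0,0,0,1],[0,0,0.001,0,0,0,1],[0,0,0.001,0,0,0,1],[0,0,0.001,0,0,0,1],[0,0,0.001,0,0,0,1],[0,0,0.001,0,0,0,1]]]' 60
```

```text
clock: 7.15
position: [0.416, 0.2084, 0.0375]
ee_rot: [0.167, 0.986, 0.0, 0.0]
ft_force: [-0.7, -0.1, 5.5]
grip_width: 0.126
grasp_force: 59.2
```

```bash
python3 -m inch '[[[0,0,-0.03,0,0,0,1],[0,0,-0.07,0,0,0,1],[0,0,-0.11,0,0,0,1],[0,0,-0.11,0,0,0,1]]]'
python3 -c "
from h import *
tgt(.562,.064,.147,.1)"
```

```text
clock: 7.55
position: [0.4176, 0.2096, 0.1512]
ee_rot: [0.167, 0.986, 0.001, 0.003]
ft_force: [0.0, -0.0, -1.7]
grip_width: 0.128
grasp_force: 59.1
t 7.55 pos [0.4176 0.2096 0.1512] q7 0.49 shift [-0.1842 -0.0901  0.0049] rv [ 0.0019  0.0058 -0.4347]
```

```bash
python3 -m inch '[[[-0.184,-0.090,0,0,0,-0.434,1],[-0.184,-0.090,0,0,0,-0.434,1],[-0.184,-0.090,0,0,0,-0.434,1],[-0.184,-0.090,0,0,0,-0.434,1],[-0.184,-0.090,0,0,0,-0.434,1],[-0.184,-0.090,0,0,0,-0.434,1],[-0.184,-0.090,0,0,0,-0.434,1],[-0.184,-0.090,0,0,0,-0.434,1]]]'
python3 - <<'E'
from h import *
c=(.562,.064);y=.1
s,im=overlay('s1',[bx(c,y,.044,.029,0.054),bx(c,y,.044,.019,0.04),circ(c,.055,0.0),circ(c,.022,.054),circ(c,.04,.04)],crop=(150,60,410,260),n=3)
print(s['clock'],s['position'],spotter.look_for('spindle','wrist')[:2],wproj((*c,.04),s))
tgt(.562,.064,.147,.1)
E
```

```text
clock: 8.35
position: [0.559, 0.0642, 0.1472]
ee_rot: [-0.051, 0.999, -0.0, -0.0]
ft_force: [0.4, 1.0, -1.4]
grip_width: 0.126
grasp_force: 59.0
8.35 [0.55903439 0.06422238 0.14715714] [{'pixel': [287.1, 192.6], 'conf': 0.68}] [277.38719399 216.77946592]
t 8.45 pos [0.5594 0.0638 0.1474] q7 1.14 shift [-0.0026 -0.0001  0.0004] rv [-0.0006  0.0001  0.001 ]
```

View pics/s1.png

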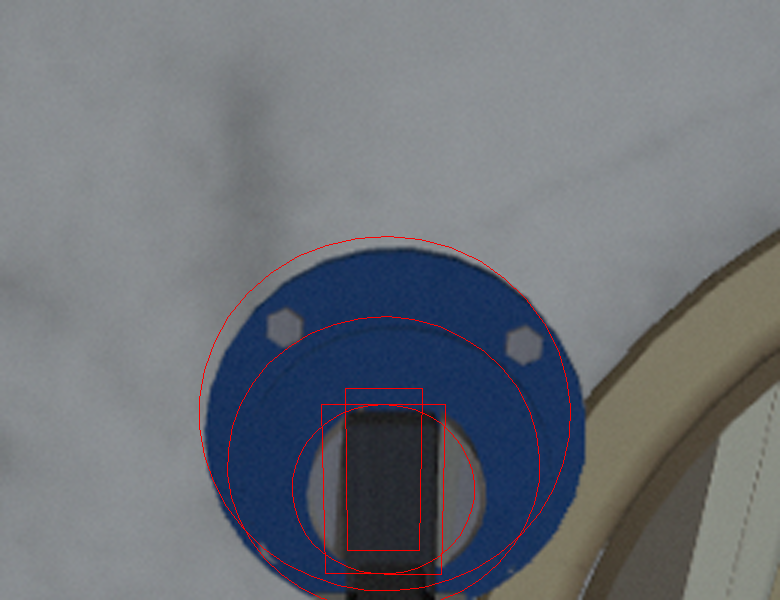

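The stub centre shows at zoomed (396, ~495), about 3 mm to the right of the prediction, and the key hides the slot. I'll step aside to see the slot clear.

```bash
python3 -m inch '[[[-0.03,0,0,0,0,0,1],[-0.06,0,0,0,0,0,1],[-0.06,0,0,0,0,0,1],[-0.06,0,0,0,0,0,1],[-0.06,0,0,0,0,0,1]]]' | head -2
python3 - <<'E'
from h import *
c=(.5622,.061);y=.1
s,im=overlay('s2',[bx(c,y,.044,.029,0.054),bx(c,y,.044,.019,0.04),circ(c,.022,.054),circ(c,.04,.04)],crop=(180,110,380,260),n=4)
print(s['clock'],s['position'],wproj((*c,.054),s))
E
```

```text
clock: 8.95
position: [0.619, 0.0693, 0.1474]
8.95 [0.61896167 0.06927608 0.14736873] [274.05028405 139.81712977]
```

View pics/s2.png

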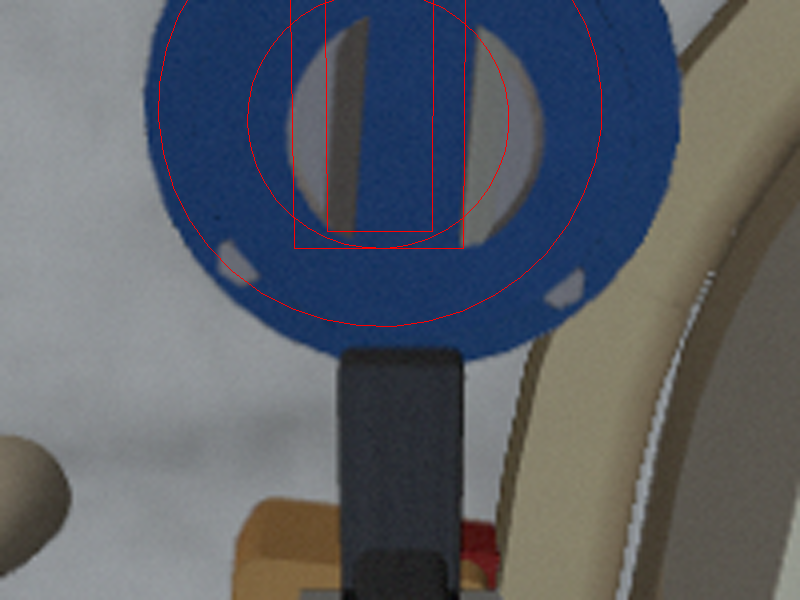

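Run:
```python
from h import *
import json
s=json.load(open('pics/s2.json'))
f=lambda x,y:(180+x/4-.5,110+y/4-.5)
L=[wray(f(369,18),s,.04),wray(f(351,237),s,.04)];R=[wray(f(476,28),s,.04),wray(f(461,247),s,.04)]
for a,b in(L,R): d=b-a; print(np.arctan2(-d[1],-d[0])%np.pi, a.round(4),b.round(4))
# stub circle fit at z .054 from edge points
P=np.array([wray(f(*p),s,.054)[:2] for p in [(286,130),(545,130),(300,70),(304,190),(534,80),(532,190),(345,28),(482,29),(463,247),(331,228)]])
from scipy.optimize import least_squares
r=least_squares(lambda q:np.hypot(*(P-q[:2]).T)-.022,[.562,.06],loss='soft_l1',f_scale=.0005);print(r.x,(r.fun*1e3).round(1))
m=(sum(L)+sum(R))/4;print(m)
c=r.x; 
im=cv2.imread('pics/s2_raw.png')
k=(s['position'],Ro.from_quat(s['ee_rot']).as_matrix()[:,0]);print(k)
```

```text
0.013443494622345398 [0.5456 0.0575 0.04  ] [0.5856 0.058  0.04  ]
0.043197195865958715 [0.5454 0.0765 0.04  ] [0.5854 0.0782 0.04  ]
[0.56362991 0.06748448] [-0.1 -0.2  0.2 -0.7 -0.2  0.  -0.6 -1.1 -0.7 -0.2]
[0.56551098 0.06755067 0.04      ]
([0.6189616715630286, 0.06927607902962662, 0.1473687304662124], array([-9.94977137e-01, -1.00102065e-01,  2.70980012e-04]))
```

Run:
```python
from h import *
import json
s=json.load(open('pics/s2.json')); im=cv2.imread('pics/s2_raw.png').astype(float)
q=cv2.GaussianBlur((im[...,0]-im[...,2])/(im.sum(2)+1),(3,3),0)
def edges(r0,r1,c,w,sgn):
    out=[]
    for r in range(r0,r1):
        g=np.diff(q[r,c-w:c+w])*sgn; i=g.argmax()
        if 0<i<len(g)-1:
            o=.5*(g[i-1]-g[i+1])/(g[i-1]-2*g[i]+g[i+1]); out.append((c-w+i+.5+o,r))
    return np.array(out)
for (r0,r1,c,sg) in((119,166,270,1),(121,168,297,-1)):
    e=edges(r0,r1,c,7,sg); W=np.array([wray(p,s,.04)[:2] for p in e])
    vx,vy,x0,y0=cv2.fitLine(W.astype(np.float32),cv2.DIST_HUBER,0,.0003,.0001).ravel()
    print(len(e),'slope',vy/vx,'y at .5636',y0+(.5636-x0)*vy/vx, e[[0,len(e)//2,-1]].round(1).tolist())
# same in the top view
im=cv2.imread('pics/top0.png').astype(float); q=cv2.GaussianBlur((im[...,0]-im[...,2])/(im.sum(2)+1),(3,3),0)
for c,sg in((260,1),(269,-1)):
    e=edges(172,187,c,4,sg); 
    for z in(.04,.054):
        W=np.array([onz('top',p,z)[:2] for p in e])
        vx,vy,x0,y0=cv2.fitLine(W.astype(np.float32),cv2.DIST_HUBER,0,.0003,.0001).ravel()
        print('top',z,'slope',vy/vx,'y',y0+(.5636-x0)*vy/vx, e[[0,-1]].tolist())
```

```text
47 slope 0.026297182 y at .5636 0.058082078 [[271.5, 119.0], [269.9, 142.0], [268.4, 165.0]]
47 slope 0.0322181 y at .5636 0.076981746 [[298.1, 121.0], [296.3, 144.0], [294.4, 167.0]]
top 0.04 slope 0.021287572 y 0.074122995 [[260.50800630120983, 172.0], [259.5141478617011, 186.0]]
top 0.054 slope 0.021288969 y 0.07319164 [[260.50800630120983, 172.0], [259.5141478617011, 186.0]]
top 0.04 slope 0.033231027 y 0.056177694 [[269.03864690109714, 172.0], [268.0553749975459, 186.0]]
top 0.054 slope 0.03322277 y 0.055573594 [[269.03864690109714, 172.0], [268.0553749975459, 186.0]]
```

Run:
```python
from h import *
import json
s=json.load(open('pics/s2.json')); R=Ro.from_quat(s['ee_rot']);p=np.array(s['position'])
for x in(.035,.02):
  print(x,[((wproj(p+R.apply([x,y,.0275]),s)-[180,110]+.5)*4).round(1) for y in(-.008,0,.008)])
im=cv2.imread('pics/s2_raw.png').astype(int); 
for r in (205,215,225,235): g=im[r,255:306].sum(1); print(r,[ (i+255) for i in range(50) if abs(g[i+1]-g[i])>60], (r-110+.5)*4)
for c in(275,285): print([(r,im[r,c].sum()) for r in range(190,204)])
tgt(.5637,.0675,.11,.029)
```

```text
0.035 [array([325.5, 367.6]), array([390.4, 367.6]), array([455.3, 367.6])]
0.02 [array([327.8, 480. ]), array([390.7, 480.1]), array([453.6, 480.1])]
205 [263, 264, 295] 382.0
215 [263, 264, 295] 422.0
225 [263, 264, 295] 462.0
235 [264, 294, 295, 303, 304] 502.0
[(190, np.int64(178)), (191, np.int64(183)), (192, np.int64(175)), (193, np.int64(160)), (194, np.int64(166)), (195, np.int64(173)), (196, np.int64(145)), (197, np.int64(124)), (198, np.int64(96)), (199, np.int64(102)), (200, np.int64(115)), (201, np.int64(111)), (202, np.int64(135)), (203, np.int64(125))]
[(190, np.int64(181)), (191, np.int64(175)), (192, np.int64(183)), (193, np.int64(167)), (194, np.int64(170)), (195, np.int64(170)), (196, np.int64(141)), (197, np.int64(120)), (198, np.int64(96)), (199, np.int64(89)), (200, np.int64(110)), (201, np.int64(110)), (202, np.int64(133)), (203, np.int64(140))]
t 9.0 pos [0.619  0.069  0.1475] q7 1.13 shift [0.0552 0.004  0.0375] rv [-0.0005 -0.0001  0.0709]
```

The slot yaw is 0.029 and its measured width is 18.9 mm, which matches the given 19 mm. The held key appears 1.4 mm toward +y in the tool frame, so I'll allow for that.

```bash
python3 -m inch '[[[0.03,0.002,0,0,0,0.071,1],[0.0533,0.0025,0,0,0,0.071,1],[0.0533,0.0025,0.03,0,0,0.071,1],[0.0533,0.0025,0.043,0,0,0.071,1],[0.0533,0.0025,0.043,0,0,0.071,1],[0.0533,0.0025,0.043,0,0,0.071,1]]]'
python3 - <<'E'
from h import *
c=(.5637,.0675);y=.029
s,im=overlay('s3',[bx(c,y,.044,.029,0.054),circ(c,.022,.054),circ(c,.04,.04)],crop=(180,160,380,310),n=4)
tgt(.5657,.0661,.08,.029)
E
```

```text
clock: 9.6
position: [0.5667, 0.0662, 0.1048]
ee_rot: [-0.014, 1.0, 0.0, 0.0]
ft_force: [1.5, 0.6, -1.2]
grip_width: 0.128
grasp_force: 59.0
t 9.65 pos [0.567  0.0663 0.1052] q7 1.03 shift [ 0.0013 -0.0002  0.0252] rv [ 0.0005  0.0009 -0.0007]
```

View pics/s3.png

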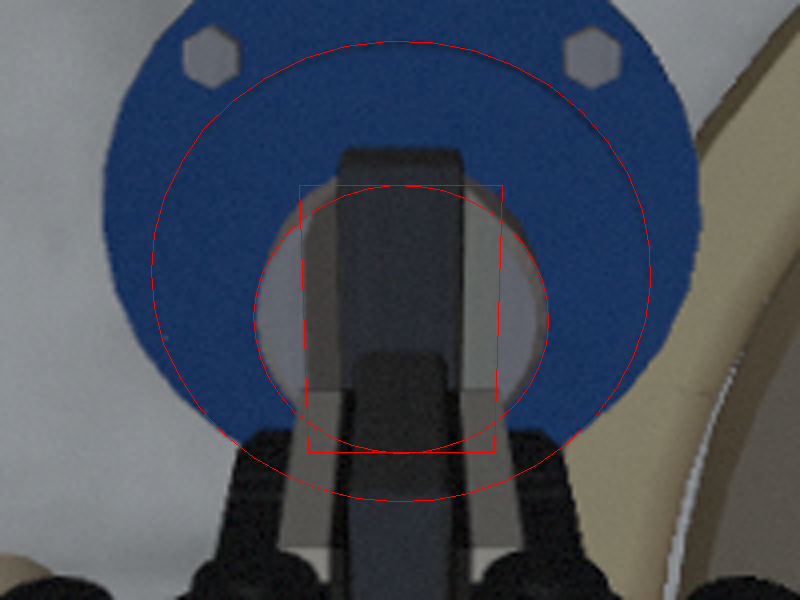

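The key bar (zoomed 340–463) is centred between the flared slot edges (302–498). Lowering.

```bash
python3 -m inch '[[[0.001,0,0.008,0,0,0,1],[0.001,0,0.013,0,0,0,1],[0.001,0,0.017,0,0,0,1],[0.001,0,0.020,0,0,0,1],[0.001,0,0.022,0,0,0,1],[0.001,0,0.024,0,0,0,1],[0.001,0,0.026,0,0,0,1],[0.001,0,0.027,0,0,0,1],[0.001,0,0.027,0,0,0,1]]]'
```

```text
clock: 10.55
position: [0.5655, 0.066, 0.0776]
ee_rot: [-0.014, 1.0, -0.0, 0.0]
ft_force: [-1.8, -0.3, 2.6]
grip_width: 0.124
grasp_force: 59.4
```

```bash
python3 -m inch '[[[0,0,0,0,0,0,-1],[0,0,0,0,0,0,-1],[0,0,0,0,0,0,-1],[0,0,0,0,0,0,-1],[0,0,0,0,0,0,-1],[0,0,0,0,0,0,-1]]]'
python3 -m inch '[[[0,0,-0.03,0,0,0,-1],[0,0,-0.07,0,0,0,-1],[0,0,-0.1,0,0,0,-1],[0,0,-0.1,0,0,0,-1],[0,0,-0.1,0,0,0,-1]]]'
python3 - <<'E'
from h import *
c=(.5637,.0675);y=.029
s,im=overlay('s4',[bx(c,y,.07,.016,0.05),bx(c,y,.02,.012,.086),circ(c,.022,.054)],crop=(180,130,380,280),n=4)
tgt(.552,-.124,.2,-.177+np.pi/2)
E
```

```text
clock: 11.15
position: [0.5654, 0.0659, 0.0773]
ee_rot: [-0.014, 1.0, -0.0, 0.0]
ft_force: [-0.4, -0.2, 0.0]
grip_width: 0.998
grasp_force: 0.0
clock: 11.65
position: [0.5656, 0.0658, 0.1776]
ee_rot: [-0.014, 1.0, -0.0, 0.001]
ft_force: [-0.6, 0.8, -0.9]
grip_width: 0.998
grasp_force: 0.0
t 11.7 pos [0.5651 0.0656 0.1766] q7 1.09 shift [ 0.0185 -0.1892 -0.0233] rv [-0.0000e+00 -8.0000e-04 -1.3658e+00]
```

View pics/s4.png

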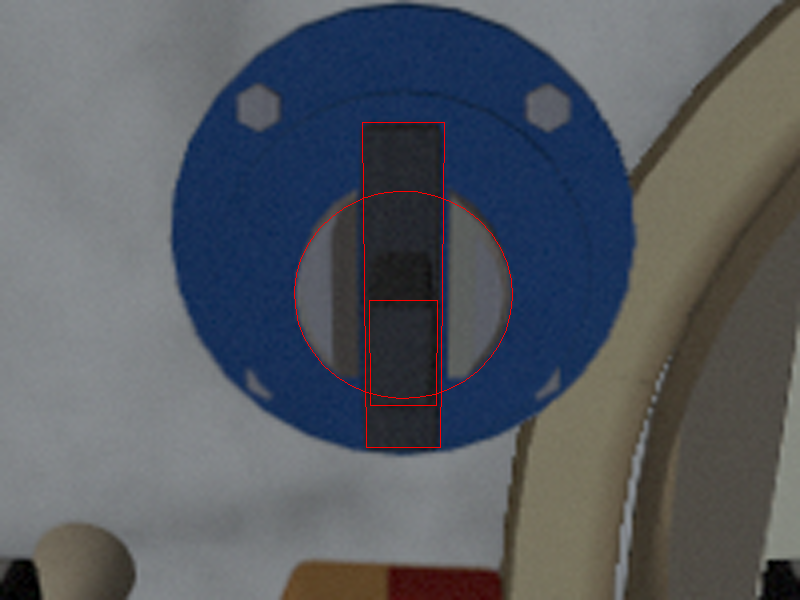

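The key is seated flat in the slot with its ends symmetric, at zoomed (362–444, 122–447). Now the brass hub.

```bash
python3 -c "
from h import *
tgt(.575,-.124,.18,-.177)"
```

```text
t 11.7 pos [0.5651 0.0656 0.1766] q7 1.09 shift [-0.0045 -0.1898 -0.0033] rv [-0.0005 -0.0005  0.205 ]
```

```bash
python3 -m inch '[[[-0.005,-0.19,-0.003,0,0,0.205,-1],[-0.005,-0.19,-0.003,0,0,0.205,-1],[-0.005,-0.19,-0.003,0,0,0.205,-1],[-0.005,-0.19,-0.003,0,0,0.205,-1],[-0.005,-0.19,-0.003,0,0,0.205,-1],[-0.005,-0.19,-0.003,0,0,0.205,-1],[-0.005,-0.19,-0.003,0,0,0.205,-1],[-0.005,-0.19,-0.003,0,0,0.205,-1]]]'
python3 - <<'E'
from h import *
c=(.552,-.124);y=-.177
u=np.array([np.cos(y),np.sin(y)])
s,im=overlay('b1',[circ(c,.048,.0),circ(c,.026,.05),bx(c+.0*u,y,.084,.021,.02)],crop=(160,110,400,290),n=3)
print(s['position'],s['clock'],s['ee_rot'])
E
```

```text
clock: 12.5
position: [0.5757, -0.122, 0.18]
ee_rot: [0.087, 0.996, 0.0, -0.0]
ft_force: [0.6, -0.3, 0.5]
grip_width: 0.998
grasp_force: 0.0
[ 0.57569388 -0.12200832  0.18002971] 12.5 [ 8.69339688e-02  9.96214035e-01  1.90277002e-04 -2.13743701e-04]
```

View pics/b1.png

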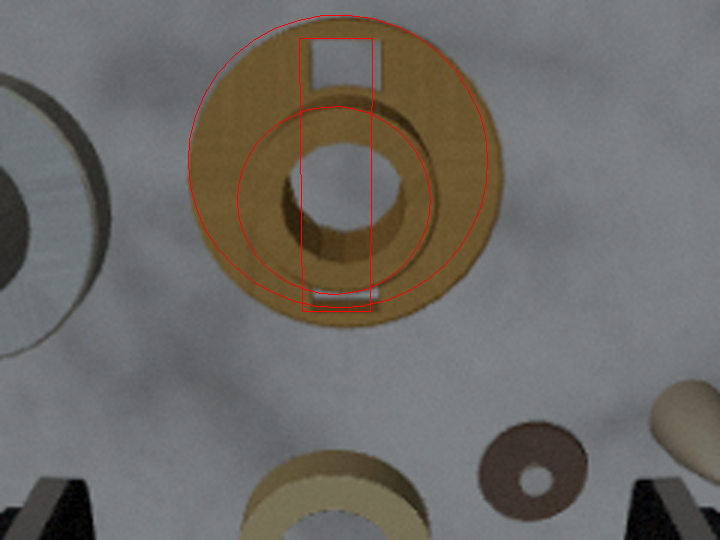

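Run:
```python
from h import *
import json
from scipy.optimize import least_squares
s=json.load(open('pics/b1.json')); im=cv2.imread('pics/b1_raw.png'); hsv=cv2.cvtColor(im,cv2.COLOR_BGR2HSV)
m=((hsv[...,0]>8)&(hsv[...,0]<28)&(hsv[...,1]>110)).astype(np.uint8)
sub=m[110:222,215:335]; cn=max(cv2.findContours(sub,cv2.RETR_EXTERNAL,cv2.CHAIN_APPROX_NONE)[0],key=len)[:,0,:]+[215,110]
for z in (.02,.018):
    P=np.array([wray(p,s,z)[:2] for p in cv2.convexHull(cn)[:,0,:]])
    r=least_squares(lambda q:np.hypot(*(P-q[:2]).T)-q[2],[.552,-.124,.048],loss='soft_l1',f_scale=.0005);print(z,r.x.round(4),(abs(r.fun)*1e3).mean())
g=lambda x,y:(160+x/3-.5,110+y/3-.5)
A=wray(g(346.5,64),s,.02);B=wray(g(345.3,297),s,.02);d=B-A;print('yaw',np.arctan2(d[1],d[0]),((A+B)/2).round(4),np.linalg.norm(d))
```

```text
0.02 [ 0.5524 -0.1212  0.047 ] 0.17813957190375057
0.018 [ 0.5528 -0.1213  0.0474] 0.17931321569472888
yaw -0.1828029648710645 [ 0.5539 -0.1214  0.02  ] 0.07166371731847249
```

```bash
python3 -c "
from h import *
tgt(.5543,-.1230,.041,-.181)"
```

```text
t 12.55 pos [ 0.5757 -0.1223  0.1802] q7 1.23 shift [ 0.021  -0.0045  0.1392] rv [ 0.0001 -0.0002  0.0066]
```

```bash
python3 -m inch '[[[0.021,-0.0045,0.02,0,0,0.006,-1],[0.021,-0.0045,0.06,0,0,0.006,-1],[0.021,-0.0045,0.1,0,0,0.006,-1],[0.021,-0.0045,0.125,0,0,0.006,-1],[0.021,-0.0045,0.135,0,0,0.006,-1],[0.021,-0.0045,0.139,0,0,0.006,-1],[0.021,-0.0045,0.139,0,0,0.006,-1],[0.021,-0.0045,0.139,0,0,0.006,-1]]]'
```

```text
clock: 13.35
position: [0.5553, -0.1245, 0.0427]
ee_rot: [0.091, 0.996, -0.0, 0.001]
ft_force: [0.6, 0.5, 0.2]
grip_width: 0.997
grasp_force: 0.0
```

```bash
python3 -m inch '[[[0,0,0,0,0,0,1],[0,0,0,0,0,0,1],[0,0,0,0,0,0,1],[0,0,0,0,0,0,1],[0,0,0,0,0,0,1],[0,0,0,0,0,0,1],[0,0,0,0,0,0,1]]]' 60
```

```text
clock: 14.05
position: [0.5548, -0.1246, 0.0424]
ee_rot: [0.091, 0.996, -0.0, 0.001]
ft_force: [-2.7, 0.1, 7.9]
grip_width: 0.587
grasp_force: 62.1
```

```bash
python3 -m inch '[[[0,0,-0.03,0,0,0,1],[0,0,-0.07,0,0,0,1],[0,0,-0.11,0,0,0,1],[0,0,-0.13,0,0,0,1],[0,0,-0.13,0,0,0,1],[0,0,-0.13,0,0,0,1]]]'
python3 -c "
from h import *
tgt(.5657,.0661,.172,.029)"
```

```text
clock: 14.65
position: [0.5538, -0.1249, 0.1705]
ee_rot: [0.091, 0.996, -0.0, -0.0]
ft_force: [-1.4, 0.1, -3.5]
grip_width: 0.582
grasp_force: 64.2
t 14.65 pos [ 0.5538 -0.1249  0.1705] q7 1.24 shift [ 0.0231  0.1899 -0.0016] rv [-0.0005 -0.0007 -0.2122]
```

```bash
python3 -m inch '[[[0.023,0.19,0,0,0,-0.212,1],[0.023,0.19,0,0,0,-0.212,1],[0.023,0.19,0,0,0,-0.212,1],[0.023,0.19,0,0,0,-0.212,1],[0.023,0.19,0,0,0,-0.212,1],[0.023,0.19,0,0,0,-0.212,1],[0.023,0.19,0,0,0,-0.212,1],[0.023,0.19,0,0,0,-0.212,1]]]'
python3 - <<'E'
from h import *
c=(.5637,.0675)
s,im=overlay('p1',[circ(c,.055,0)],crop=(180,130,380,280),n=4)
tgt(.5657,.0661,.13,.029)
E
```

```text
clock: 15.45
position: [0.5661, 0.0647, 0.1705]
ee_rot: [-0.013, 1.0, -0.0, -0.001]
ft_force: [0.2, -1.0, -3.4]
grip_width: 0.585
grasp_force: 64.3
t 15.5 pos [0.5662 0.0649 0.1707] q7 1.08 shift [0.0004 0.0013 0.0407] rv [-0.0004 -0.0008 -0.0021]
```

View pics/p1.png

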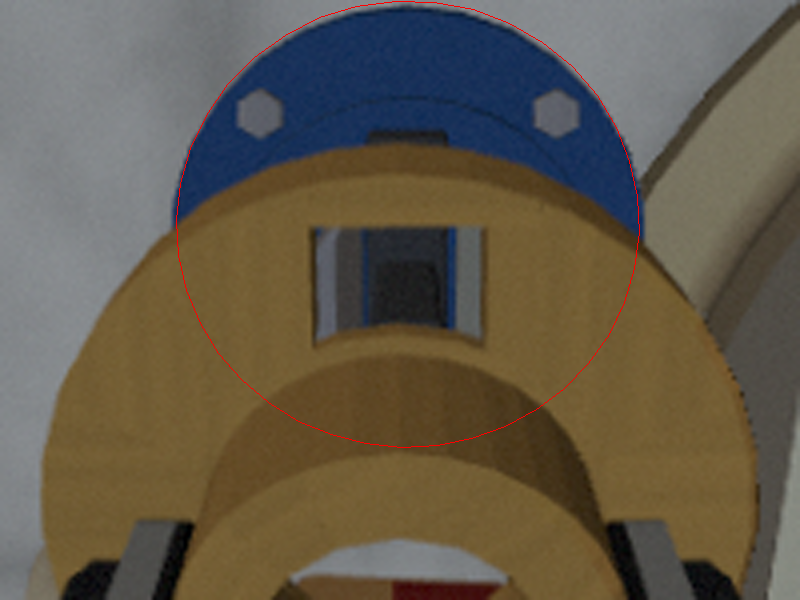

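The keyway (311–485) sits over the key end (367–447), and a 1.3 mm shift in y centres it. Lowering in stages.

```bash
python3 -m inch '[[[0,0.001,0.015,0,0,-0.002,1],[0,0.001,0.03,0,0,-0.002,1],[0,0.001,0.043,0,0,-0.002,1],[0,0.001,0.052,0,0,-0.002,1],[0,0.001,0.058,0,0,-0.002,1],[0,0.001,0.062,0,0,-0.002,1],[0,0.001,0.066,0,0,-0.002,1]]]'
python3 -c "
from h import *
tgt(.5657,.0661,.0824,.029)"
```

```text
clock: 16.2
position: [0.5664, 0.0676, 0.1052]
ee_rot: [-0.016, 1.0, 0.0, 0.0]
ft_force: [0.5, 0.2, -1.9]
grip_width: 0.587
grasp_force: 64.3
t 16.2 pos [0.5664 0.0676 0.1052] q7 1.03 shift [ 0.0008 -0.0015  0.0228] rv [0.     0.0005 0.0023]
```

```bash
python3 -m inch '[[[0.0005,-0.001,0.003,0,0,0.002,1],[0.0005,-0.001,0.007,0,0,0.002,1],[0.0005,-0.001,0.011,0,0,0.002,1],[0.0005,-0.001,0.014,0,0,0.002,1],[0.0005,-0.001,0.017,0,0,0.002,1],[0.0005,-0.001,0.020,0,0,0.002,1],[0.0005,-0.001,0.022,0,0,0.002,1],[0.0005,-0.001,0.022,0,0,0.002,1]]]'
```

```text
clock: 17.0
position: [0.5656, 0.0664, 0.083]
ee_rot: [-0.015, 1.0, -0.0, -0.0]
ft_force: [0.7, 0.2, -2.7]
grip_width: 0.586
grasp_force: 64.3
```

```bash
python3 -m inch '[[[0,0,0.0005,0,0,0,1],[0,0,0.001,0,0,0,1],[0,0,0.001,0,0,0,1]]]'
```

```text
clock: 17.3
position: [0.5658, 0.0665, 0.0825]
ee_rot: [-0.015, 1.0, -0.0, 0.0]
ft_force: [-0.7, -0.0, -1.6]
grip_width: 0.59
grasp_force: 64.5
```

Just touching at the seated height. Release and retreat.

```bash
python3 -m inch '[[[0,0,0.0003,0,0,0,-1],[0,0,0.0003,0,0,0,-1],[0,0,0.0003,0,0,0,-1],[0,0,0.0003,0,0,0,-1],[0,0,0.0003,0,0,0,-1],[0,0,0.0003,0,0,0,-1]]]'
python3 -m inch '[[[0,0,-0.03,0,0,0,-1],[0,0,-0.07,0,0,0,-1],[0,0,-0.11,0,0,0,-1],[0,0,-0.11,0,0,0,-1],[-0.03,0,-0.11,0,0,0,-1],[-0.03,0,-0.11,0,0,0,-1],[-0.03,0,-0.11,0,0,0,-1]]]'
python3 - <<'E'
from h import *
s,im=overlay('f1',[circ((.5637,.0675),.026,.09),circ((.5637,.0675),.048,.06)],crop=(180,80,380,230),n=3)
w=cv2.imread('pics/f1.png')
sc=imaging.camera('scene')[160:235,200:300]
c=(.5637,.0675)
sc=cv2.resize(sc,None,fx=6,fy=6,interpolation=cv2.INTER_CUBIC)
for sh,col in ((circ(c,.048,.04),(0,0,255)),(circ(c,.048,.06),(0,0,255)),(circ(c,.026,.09),(0,255,0))):
    p=np.array([(proj('scene',X)-[200,160]+.5)*6 for X in sh]); cv2.polylines(sc,[p.astype(np.int32)],True,col,1)
cv2.imwrite('pics/f2.png',np.hstack([cv2.resize(w,None,fx=.45,fy=.45*1.0),np.zeros((202,0,3),np.uint8)]) if 0 else cv2.resize(sc,(600,450)))
a=cv2.resize(w,(400,300)); b=cv2.resize(sc,(400,300)); cv2.imwrite('pics/f3.png',np.hstack([a,b]))
print(s['clock'])
E
```

```text
clock: 17.9
position: [0.5658, 0.0664, 0.082]
ee_rot: [-0.015, 1.0, -0.0, 0.0]
ft_force: [0.0, 0.0, 0.0]
grip_width: 1.0
grasp_force: 0.0
clock: 18.6
position: [0.5955, 0.0676, 0.1912]
ee_rot: [-0.015, 1.0, 0.0, -0.001]
ft_force: [-0.6, 1.0, -0.5]
grip_width: 1.001
grasp_force: 0.0
18.6
```

View pics/f3.png

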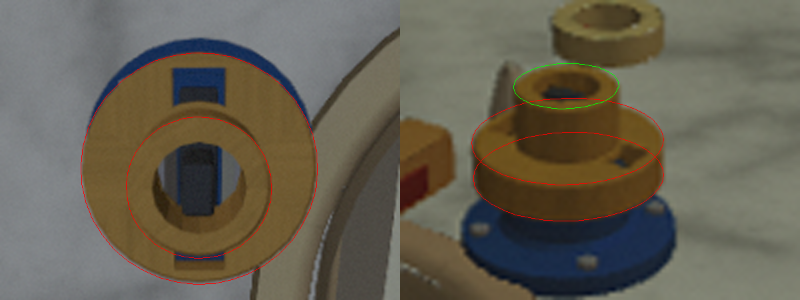

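The hub matches its fully seated outline in both views: level, with the key ends visible in the keyways and the tab in the bore. The gripper is clear, so I'm handing in.

```bash
python3 -c "
from workcell import order
print(order.hand_in())"
```

```text
the job is handed in; nothing more can be done
None
```

The key is in the spindle slot and released, and the brass hub sits level on the shoulder with its keyways over the key ends; the silver hub was not touched, and I handed in at about 19 s of the 61 s limit (no verdict came back).

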